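# Shut the steam oven and hold its steam paddle half-way

## Robot

A 7-joint arm with a two-finger parallel gripper is mounted at the origin on a cart in front of the work surface, level with it; the furniture and walls round the work are solid. World frame = base frame: x ahead of the robot, y to its left, z up, the work surface at z = 0. Lengths are in m, angles in rad, forces in N, time in s.
With the tool pointing down it reaches from about 0.425 to 0.925 m from the base axis. Payload 6.8 kg.
Tool frame: the origin (TCP) lies where the fingers leave the gripper's body, on its centre line; the fingertips stand 73 mm ahead of it and the grasp point (between the pads) lies 54 mm ahead of it; z points along the fingers, y is the line along which they close (so a half turn about z gives the same grasp; the last joint's range is limited). The gripper opens to 85 mm and grips with 20 to 120 N. Pads are 22 mm wide; open, the fingers measure 114 mm over their backs; the gripper's body (76 mm by 85 mm) begins 54 mm behind the grasp point. The pads swing forward as they close: fully open they stand 13 mm farther back than shut.
Start: joints at [-1.322, 0.477, 0.022, 1.555, -0.011, 1.109, -0.083], TCP at [0.236, 0.633, 0.304] pointing down, gripper open.
Joint ranges: [-2.96, 2.96], [-0.34, 2.1], [-1.41, 1.46], [0.24, 2.44], [-1.37, 4.51], [0.17, 1.92], [-2.96, 2.96]. Speed limits (rad/s): [2.39, 2.39, 3.14, 3.14, 3.14, 3.14, 3.14].

## Interface

Orientations are given as a rotation vector (axis times angle).
In Python, from bench import r, cams gives the robot as it stands (r), with the cameras (cams).
- The arm moves only by the shell command python3 drive.py 'ROWS' [OPENING] [FORCE]. ROWS is a JSON list of rows, 1 to 5 of them, each of 6 numbers: dx, dy, dz in m, then a rotation vector rx, ry, rz in rad; each row is the pose to reach, as a shift and turn from the pose commanded when the command began, along the tool's axes at that moment; what a row does not reach only later rows make up. A row lasts 1/10 s, in which the tool goes at most 0.05 m and 0.15 rad, less where a joint would pass 70% of its speed; a pose out of reach is approached as far as the arm can. OPENING is the finger opening in m, set as the command begins (- or left out keeps the last). The fingers move at their own pace and stop on an object; FORCE is the grip in N (left out, the last holds). Time passes only in rows, so rows that do not move let the fingers close. It prints the time, the measured TCP pose, the force, the opening and the grip force at its end. Input that does not fit is refused with a message, and nothing moves.
- r.get_obs(): the state, without advancing time (a new reading comes with each control period).
- cams.grab_frame(name): name is "scene" or "side" or "wrist"; returns (picture, depth): 420x560x3 uint8, blue, green, red; 420x560 float32, m along the optical axis (not along the pixel's ray), 0 where there is no reading.
- cams.camera_info(name): a dict with "camera_matrix" (3x3 intrinsics, pixels), "R" (3x3) and "t" (3): a world point X has camera coordinates R X + t. Camera axes: x right, y down, z forward; pixel columns grow to the right and rows downward; lengths in m; the calibration is good to about 2 mm. A picture is of the moment at which its call begins: read the wrist's pose just before it. camera_info takes no time and is no camera call; for the wrist camera it gives the pose at the moment of the call.
- r.hand_in(): hands the job in; it is judged then, once.
The state is a dict: "clock": time; "joints": joint angles; "qvel": joint speeds; "tau": joint torques, N m; "tcp_pos": TCP position; "orientation": TCP orientation; "contact_force": force on the tool from outside, world axes, zero at the start; "moment": the same for the moment, N m; "grip_width": finger opening in m; "gripper_force": force on a finger pad.
Only numpy, scipy, OpenCV 4.12 (cv2) and the standard library are available. Lean on these libraries where they do the work, as an engineer would, in place of code of your own. Each camera call takes 0.05 s, during which the arm holds its last target. There are 200 camera calls.

## Task

The pot is in the little steam oven: push its fold-down door up until it is fully shut, and only then press the black spring-loaded steam paddle on the right of the oven down to half-way, level with the two raised ribs beside its slot, and keep it there. Never push the paddle to the bottom (that flushes the boiler), and leave the other things where they stand. Finish while still holding the paddle half-way down: do not let go of it at the end.

Things in the scene. Friction and masses are not known exactly. Their poses are not given: they have to be found in the camera images.
- steam_oven: Plain steel countertop oven, 340 wide (y) x 180 deep (x) x 190 mm tall, fixed. Origin: centre of its underside, on the worktop; +x to its back (front face at x = -90 mm), +y to the left seen from the robot. Door at the left of the front (y -57 to +167 mm), control column the right 104 mm, with the paddle and below it a fixed dial (42 mm across, 16 mm proud, centre 62 mm up; not needed).
- oven_door (a joint): Angle of the bottom-hinged oven door, rad: 0 = fully shut (upright), grows as its top comes forward and down, stop at 1.1. Hinge friction (about 0.18 N m) keeps it where it is left. Door 224 wide x 125 high x 12 mm thick (outside the front face when shut), 0.14 to 0.28 kg.
- door_hinge (a point): Middle of the hinge line at the door's lower edge: 28 mm above the worktop, in the plane of the oven's front face, at y = +55 mm of the oven. The hinge line runs along the oven's y.
- door_handle (a point): Middle of the door's round steel bar handle, 10 mm thick, 170 mm long along the oven's y, on two posts near its ends: in the door's frame 135 mm up from the hinge and 47 mm out from the front-face plane (30 mm free gap to the door's outer face). It turns with the door; with the door open it stands in front of and a little below the door's upper edge, free from above.
- steam_paddle (a joint): Travel of the spring-loaded paddle, m: 0 = at rest (up), grows as it is pressed down, stop at 0.040. Half-way = 0.020, the paddle then level with two black raised ribs beside its slot. The spring pushes back with about 2 N at rest, 6 N half-way, 10 N at the bottom, and raises the paddle when it is let go.
- paddle_top (a point): Middle of the upper face of the black paddle's pad (30 in y, 26 in x, 10 mm thick), which sticks out of the control column on a stem: 53 mm in front of the front face, at y = -120 mm of the oven, 160 mm above the worktop at rest, 140 mm half-way. It moves with the paddle.
- jar: Bystander, to be left alone: jar with a dark lid, 71x76 mm, 98 mm tall, standing on the oven's roof at the back left. Origin: centre of its underside.
- tin: Bystander, to be left alone: food tin, 76 mm across, 58 mm tall, standing on the oven's roof at the back right. Origin: centre of its underside.
- mug: Bystander, to be left alone: white mug, 78 mm across, 101 mm tall, on the worktop to the right. Origin: centre of its underside.
- tall_glass: Bystander, to be left alone: tall drinking glass, 69 mm across, 142 mm tall, on the worktop to the right. Origin: centre of its underside.
- small_shaker: Bystander, to be left alone: small glass shaker, 31 mm across, 57 mm tall, on the worktop in front of the oven's control column, nearer the robot. Origin: centre of its underside.
- shaker: Bystander, to be left alone: glass shaker, 44 mm across, 90 mm tall, standing on the roof of the oven between the jar and the tin. Origin: centre of its underside.
- teaspoon: Bystander, to be left alone: steel teaspoon lying on the worktop at the front right, 136x30x10 mm. Origin: centre of its underside.

How it is judged:
On the way, in this order (a step that is already met when the one before it is completed fails the run):
1. The oven door is shut (within 0.05 rad) (value of joint oven_door below 0.05 rad), for 0.2 s.
2. The paddle is held half-way down (14 to 26 mm) by the gripper for a second, the door still shut (value of joint steam_paddle between 0.014 and 0.026 m and value of joint oven_door below 0.05 rad and contact force between the fingers and steam_oven above 1.5 N), for 1 s.
At the end, for the whole second after the job is handed in: The program has finished with the gripper still pressing the paddle (more than 1.5 N), the paddle still and 14 to 26 mm down, i.e. half-way (20 mm) within 6 mm, and the oven door shut within 0.05 rad (all of step 2 and velocity of joint steam_paddle between -0.01 and 0.01 m/s); the arm keeps its last pose, push and grip.
It fails at once if The paddle is pressed (more than 8 mm) while the door is not shut (more than 0.12 rad open) (value of joint steam_paddle above 0.008 m and value of joint oven_door above 0.12 rad).
It fails at once if The paddle is pushed to the bottom of its slot (more than 34 mm), which flushes the boiler (value of joint steam_paddle above 0.034 m).
It fails at once if A bystander is pushed more than 40 mm or tipped over (distance of any of jar, tin, mug, tall_glass, small_shaker, shaker, teaspoon from where it was at the start of the episode above 0.04 m or angle between any of jar, tin, mug, tall_glass, small_shaker, shaker's own z axis and vertical above 0.4 rad).
It also fails if it takes over 43 s, if anything falls off the work surface, if the arm or the gripper's body presses on something with over 40 N, if the wrist force passes 120 N, or if a joint passes its speed limit or range.

## Working session

There is one attempt and no reset: what is moved stays moved. The work goes in short steps, Python scripts to look and compute and a shell command to move; the robot and the scene stay as the last step left them, time stands still between calls to the robot, and variables do not carry over. Pictures are saved under pics/ and viewed, at most 10 in all, crops included, and the job is handed in when it is done.

```bash
ls; mkdir -p pics
python3 - <<'E'
from bench import r, cams
import cv2,numpy as np
o=r.get_obs(); print({k:np.round(v,3) for k,v in o.items()})
for n in("scene","side"):
    p,d=cams.grab_frame(n); cv2.imwrite(f"pics/{n}0.png",p); np.save(f"pics/{n}0.npy",d)
    print(n,cams.camera_info(n))
E
```

```text
bench.py
drive.py
pics
{'clock': np.float64(0.0), 'joints': array([-1.322,  0.478,  0.022,  1.556, -0.011,  1.109, -0.083]), 'qvel': array([-0.   , -0.001,  0.001,  0.001, -0.   , -0.001, -0.001]), 'tau': array([ 1.0000e-03, -5.9646e+01,  1.6090e+00, -2.8119e+01,  1.3000e-02,
        1.0000e-02, -0.0000e+00]), 'tcp_pos': array([0.236, 0.632, 0.303]), 'orientation': array([-5.570e-01, -3.092e+00,  3.000e-03]), 'contact_force': array([-0.404,  0.052, -0.355]), 'moment': array([0.007, 0.003, 0.012]), 'gripper_force': np.float64(0.0), 'grip_width': np.float64(0.085)}
scene {'camera_matrix': array([[490.97745723,   0.        , 281.12986197],
       [  0.        , 490.97745723, 207.5059561 ],
       [  0.        ,   0.        ,   1.        ]]), 'R': array([[ 0.5155971 , -0.85674658, -0.01203895],
       [-0.63666651, -0.3736723 , -0.67455524],
       [ 0.57342427,  0.35546352, -0.73812621]]), 't': array([-0.33711702,  0.43368895,  0.98133311])}
side {'camera_matrix': array([[503.38966639,   0.        , 271.70680897],
       [  0.        , 503.38966639, 221.43660716],
       [  0.        ,   0.        ,   1.        ]]), 'R': array([[ 0.86751031, -0.49697946, -0.02091122],
       [-0.33508034, -0.55280131, -0.76297567],
       [ 0.36762349,  0.6688962 , -0.64608888]]), 't': array([-0.50765468,  0.24562997,  1.25635819])}
```

View pics/scene0.png

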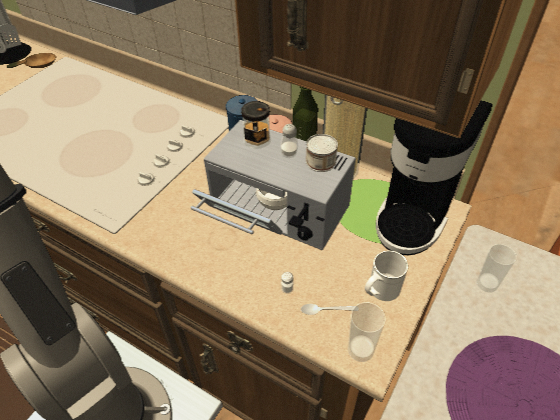

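View pics/side0.png

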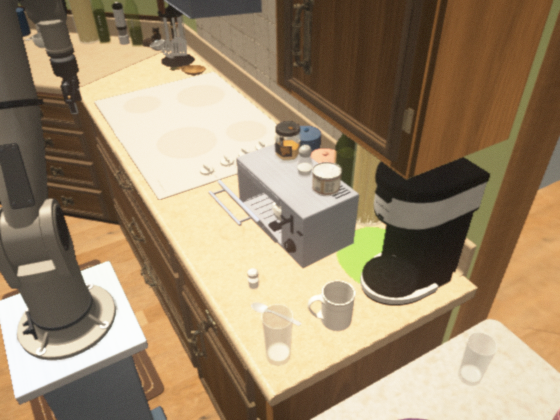

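The scene view shows the oven at about (280,185) with its handle running from (192,195) to (253,230), and the paddle near (300,215). In the side view the handle is at about (225,205) and the paddle at about (280,222). Next I'll locate the oven roof, handle and paddle from depth.

```bash
cat > h.py <<'E'
import cv2,numpy as np
from bench import r, cams
def cloud(n,d):
    c=cams.camera_info(n);K=c["camera_matrix"];v,u=np.indices(d.shape)
    P=np.stack([(u-K[0,2])/K[0,0]*d,(v-K[1,2])/K[1,1]*d,d],-1)
    return (P-c["t"])@c["R"]
def proj(n,X):
    c=cams.camera_info(n);q=c["camera_matrix"]@(c["R"]@np.asarray(X)+c["t"]);return q[:2]/q[2]
E
python3 - <<'E'
from h import *
for n,roi in(("scene",(180,90,200,160)),("side",(200,110,170,160))):
    p=cv2.imread(f"pics/{n}0.png");d=np.load(f"pics/{n}0.npy");X=cloud(n,d)
    x,y,w,h=roi;m=np.zeros(d.shape,bool);m[y:y+h,x:x+w]=1;m&=d>0
    q=X[m&(abs(X[...,2]-.19)<.006)]
    print(n,len(q),np.median(q[:,2]))
    mm=(m&(abs(X[...,2]-.19)<.006)).astype(np.uint8)
    k,l,s,c=cv2.connectedComponentsWithStats(mm);i=1+np.argmax(s[1:,4]);q=X[l==i]
    rc=cv2.minAreaRect((q[:,:2]*1000).astype(np.float32));print(rc,cv2.boxPoints(rc).round(0).tolist())
    cv2.imwrite(f"pics/{n}0c.png",cv2.resize(p[y:y+h,x:x+w],None,fx=3.7,fy=3.7,interpolation=cv2.INTER_CUBIC))
E
```

```text
scene 5451 0.1891757518709935
((670.5584106445312, 12.512802124023438), (185.5724334716797, 340.79608154296875), 2.8537757396698) [[569.0, 178.0], [586.0, -162.0], [772.0, -153.0], [755.0, 187.0]]
side 3547 0.18928770078690815
((666.7630004882812, 13.670333862304688), (181.47088623046875, 344.7684326171875), 3.0095996856689453) [[567.0, 181.0], [585.0, -163.0], [766.0, -154.0], [748.0, 191.0]]
```

View pics/scene0c.png

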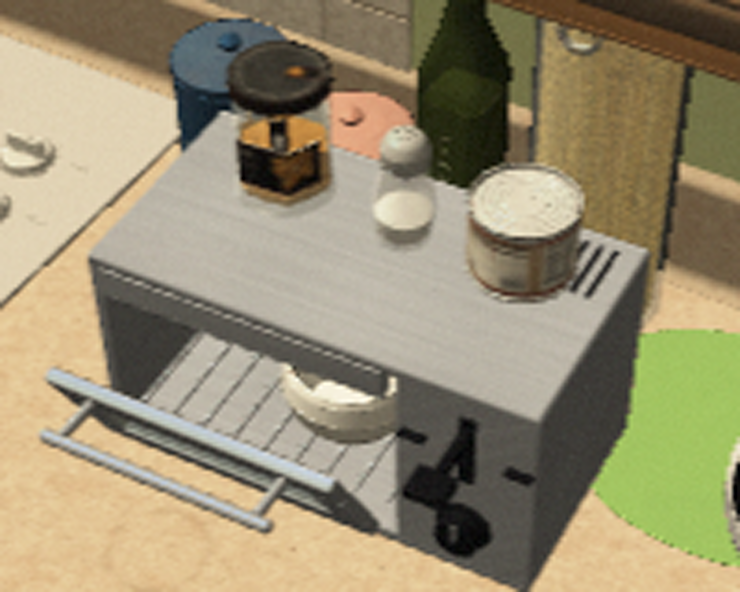

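View pics/side0c.png

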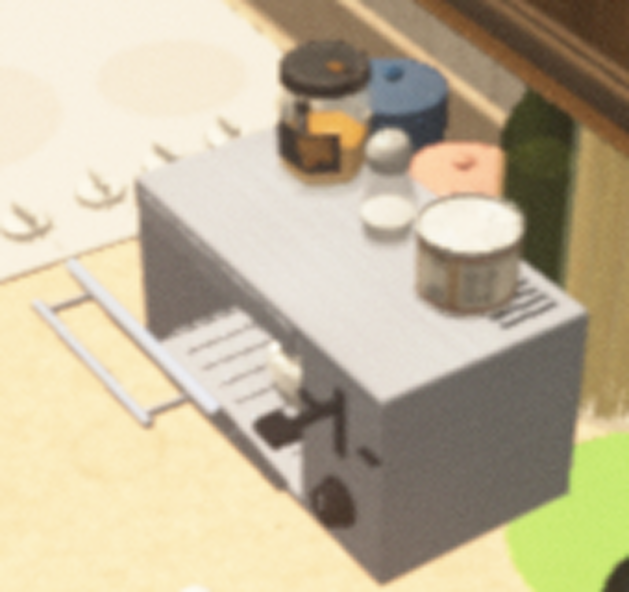

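The scene crop shows the handle ends at (42,436) and (268,525) and the paddle pad at (430,487). In the side crop they are at (37,302), (148,421) and (278,428). I'll triangulate these.

Run:
```python
from h import *
P=[]
for n in("scene","side"):
    c=cams.camera_info(n);P.append(c["camera_matrix"]@np.c_[c["R"],c["t"]])
f=3.7
A=np.array([[42,436],[268,525],[48,378],[330,485],[430,487]])/f+[180,90]
B=np.array([[37,302],[148,421],[73,265],[213,409],[278,428]])/f+[200,110]
X=cv2.triangulatePoints(P[0],P[1],A.T,B.T);X=(X[:3]/X[3]).T
a=2.93*np.pi/180;R=np.array([[np.cos(a),-np.sin(a)],[np.sin(a),np.cos(a)]]);o=np.array([.668,.013])
L=np.c_[(X[:,:2]-o)@R,X[:,2]]
print(X.round(3));print("oven frame",L.round(3))
for i in(0,1,2,3):
    print(np.arctan2(-(L[i,0]+.09),L[i,2]-.028)-(np.arctan2(47,135) if i<2 else np.arctan2(6,125)))
# small shaker: worktop blob near
for n,u in(("scene",(287,289)),("side",(253,285))):
    c=cams.camera_info(n);ray=c["R"].T@np.linalg.solve(c["camera_matrix"],[*u,1]);C=-c["R"].T@c["t"];print("small_shaker",(C-ray*C[2]/ray[2]).round(3))
print("paddle exp",o+R@[-.143,-.12])
```

```text
[[ 0.465  0.142  0.126]
 [ 0.474 -0.032  0.129]
 [ 0.51   0.172  0.125]
 [ 0.516 -0.052  0.136]
 [ 0.532 -0.116  0.158]]
oven frame [[-0.196  0.139  0.126]
 [-0.196 -0.035  0.129]
 [-0.149  0.167  0.125]
 [-0.155 -0.057  0.136]
 [-0.142 -0.122  0.158]]
0.49144714520491994
0.47592031554799774
0.5006419357124388
0.49201481829809723
small_shaker [ 0.452 -0.138  0.   ]
small_shaker [ 0.451 -0.134  0.   ]
paddle exp [ 0.53132084 -0.1141527 ]
```

Both views agree: the door is open about 0.49 rad, and the paddle matches the oven pose. I'll move in front of the handle with the fingers closed, turning the tool to line up with the oven.

```bash
cat > to.py <<'E'
# python3 to.py x y z : shift to that TCP pos and turn so tool y is along oven x, in tool axes
from h import *;import sys
from scipy.spatial.transform import Rotation as Rt
o=r.get_obs();R=Rt.from_rotvec(o["orientation"]);a=np.radians(2.93)
G=Rt.from_matrix(np.array([[np.sin(a),np.cos(a),0],[-np.cos(a),np.sin(a),0],[0,0,-1]]))
if (R.inv()*G).magnitude()>2: G=G*Rt.from_rotvec([0,0,np.pi])
print("t",o["clock"],"tcp",o["tcp_pos"].round(4),"F",o["contact_force"].round(2))
print("shift",R.inv().apply(np.array(sys.argv[1:4],float)-o["tcp_pos"]).round(4),"turn",(R.inv()*G).as_rotvec().round(3))
E
python3 drive.py '[[-0.031,-0.038,0,0,0,0.14],[-0.062,-0.077,0,0,0,0.28],[-0.093,-0.115,0,0,0,0.42],[-0.124,-0.154,0,0,0,0.56],[-0.155,-0.192,0,0,0,0.70]]' 0 40
python3 to.py .428 .07 .25
```

```text
clock: 0.6
tcp_pos: [0.3142, 0.3962, 0.3036]
orientation: [-1.592, -2.708, 0.001]
contact_force: [0.7, 0.2, 0.3]
grip_width: 0.0125
gripper_force: 0.0Traceback (most recent call last):
  File "to.py", line 5, in <module>
    G=Rt.from_matrix(np.array([[np.sin(a),np.cos(a),0],[-np.cos(a),np.sin(a),0],[0,0,-1]]))
  File "scipy/spatial/transform/_rotation.pyx", line 1143, in scipy.spatial.transform._rotation.Rotation.from_matrix
ValueError: Non-positive determinant (left-handed or null coordinate frame) in rotation matrix 0: [[ 0.05111586  0.99869273  0.        ]
 [-0.99869273  0.05111586  0.        ]
 [ 0.          0.         -1.        ]].
```

```bash
sed -i 's/\[\[np.sin(a),np.cos(a),0\],\[-np.cos(a)/[[-np.sin(a),np.cos(a),0],[np.cos(a)/' to.py; python3 to.py .428 .07 .25
```

```text
t 0.6 tcp [0.3142 0.3962 0.3036] F [0.7  0.17 0.26]
shift [-0.3403 -0.0593  0.0537] turn [-0.     0.     0.457]
```

```bash
python3 drive.py '[[-0.047,-0.008,0.007,0,0,0.1],[-0.094,-0.016,0.014,0,0,0.2],[-0.141,-0.024,0.021,0,0,0.3],[-0.188,-0.032,0.028,0,0,0.4],[-0.235,-0.04,0.035,0,0,0.457]]' 
python3 to.py .428 .07 .185
```

```text
clock: 1.1
tcp_pos: [0.3947, 0.1722, 0.2687]
orientation: [-2.161, -2.28, -0.001]
contact_force: [0.5, 0.7, -0.1]
grip_width: 0.0003
gripper_force: 0.0
t 1.1 tcp [0.3947 0.1722 0.2687] F [ 0.52  0.7  -0.12]
shift [-0.1039  0.0277  0.0836] turn [ 0.    -0.     0.003]
```

```bash
python3 drive.py '[[-0.035,0.01,0.03,0,0,0],[-0.07,0.02,0.06,0,0,0],[-0.104,0.0277,0.09,0,0,0],[-0.104,0.0277,0.095,0,0,0],[-0.104,0.0277,0.095,0,0,0]]' 
python3 to.py .445 .06 .175
python3 - <<'E'
from h import *
p,d=cams.grab_frame("side");cv2.imwrite("pics/s1.png",cv2.resize(p[100:270,140:370],None,fx=3.4,fy=3.4))
E
```

```text
clock: 1.6
tcp_pos: [0.4275, 0.071, 0.1729]
orientation: [-2.159, -2.28, 0.005]
contact_force: [-0.1, -0.1, 0.1]
grip_width: 0.0
gripper_force: 0.0
t 1.6 tcp [0.4275 0.071  0.1729] F [-0.14 -0.11  0.08]
shift [-0.012   0.0169 -0.0021] turn [-0.003  0.001  0.003]
```

View pics/s1.png

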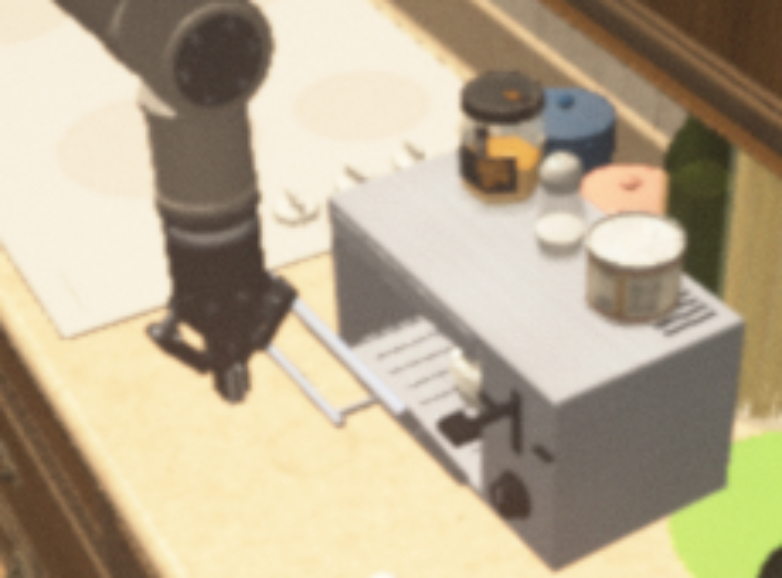

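With the fingers closed, the linkage knuckles at (165,330) and (280,300) stick out along the closing axis, towards the door. I'll raise the tool and turn it 90° so they lie along the oven's y, with the wrist camera facing away from the oven.

```bash
python3 - <<'E'
from h import *
from scipy.spatial.transform import Rotation as Rt
o=r.get_obs();c=cams.camera_info("wrist");print("cam in tool",Rt.from_rotvec(o["orientation"]).inv().apply(-c["R"].T@c["t"]-o["tcp_pos"]).round(3),o["joints"].round(2))
E
python3 drive.py '[[0,0,-0.03,0,0,0],[0,0,-0.05,0,0,0]]'
```

```text
cam in tool [ 0.065  0.    -0.071] [-0.7   0.3   0.46  2.25 -0.22  0.63 -0.03]
clock: 1.85
tcp_pos: [0.4285, 0.0733, 0.2257]
orientation: [2.154, 2.286, 0.002]
contact_force: [0.5, 0.1, -0.4]
grip_width: -0.0003
gripper_force: 0.0
```

```bash
python3 drive.py '[[0,0,0,0,0,-0.14],[0,0,0,0,0,-0.28],[0,0,0,0,0,-0.42],[0,0,0,0,0,-0.56],[0,0,0,0,0,-0.70]]'
python3 drive.py '[[0,0,0,0,0,-0.14],[0,0,0,0,0,-0.28],[0,0,0,0,0,-0.42],[0,0,0,0,0,-0.56],[0,0,0,0,0,-0.70]]'
python3 drive.py '[[0,0,0,0,0,-0.08],[0,0,0,0,0,-0.17],[0,0,0,0,0,-0.17]]'
sed -i 's/^if (R.inv.*$/G=G*Rt.from_rotvec([0,0,-np.pi\/2])/' to.py
python3 to.py .435 .065 .18
```

```text
clock: 2.35
tcp_pos: [0.4284, 0.0737, 0.2252]
orientation: [1.23, 2.889, 0.003]
contact_force: [-0.7, -0.5, -0.3]
grip_width: 0.0
gripper_force: 0.0
clock: 2.85
tcp_pos: [0.4285, 0.0737, 0.2252]
orientation: [0.165, 3.135, 0.002]
contact_force: [-0.7, -0.6, 0.4]
grip_width: -0.0001
gripper_force: 0.0
clock: 3.15
tcp_pos: [0.4284, 0.0735, 0.225]
orientation: [-0.094, 3.138, 0.002]
contact_force: [-0.6, -0.1, -0.4]
grip_width: -0.0001
gripper_force: 0.0
t 3.15 tcp [0.4284 0.0735 0.225 ] F [-0.56 -0.08 -0.45]
shift [-0.006  -0.0089  0.045 ] turn [0.001 0.002 0.009]
```

```bash
python3 drive.py '[[-0.006,-0.009,0.03,0,0,0],[-0.006,-0.009,0.045,0,0,0],[-0.02,-0.009,0.045,0,0,0],[-0.03,-0.009,0.042,0,0,0],[-0.04,-0.009,0.036,0,0,0]]'
python3 to.py .512 .065 .21
```

```text
clock: 3.65
tcp_pos: [0.4656, 0.0657, 0.1877]
orientation: [0.088, -3.132, 0.001]
contact_force: [-10.5, -0.8, 7.7]
grip_width: -0.0001
gripper_force: 5.1
t 3.65 tcp [0.4656 0.0657 0.1877] F [-10.47  -0.83   7.69]
shift [-0.0461 -0.0033 -0.0227] turn [-0.    -0.009  0.005]
```

```bash
python3 drive.py '[[-0.008,0,-0.006,0,0,0],[-0.016,0,-0.012,0,0,0],[-0.024,0,-0.016,0,0,0],[-0.028,0,-0.018,0,0,0],[-0.03,0,-0.02,0,0,0]]'
python3 to.py .512 .065 .21
python3 - <<'E'
from h import *
p,d=cams.grab_frame("side");cv2.imwrite("pics/s2.png",cv2.resize(p[100:270,140:370],None,fx=3.4,fy=3.4))
E
```

```text
clock: 4.15
tcp_pos: [0.4992, 0.0673, 0.2083]
orientation: [-0.088, 3.139, 0.001]
contact_force: [-0.1, -0.1, -0.4]
grip_width: 0.0002
gripper_force: 0.6
t 4.15 tcp [0.4992 0.0673 0.2083] F [-0.14 -0.06 -0.44]
shift [-0.0126 -0.0031 -0.0017] turn [0.    0.001 0.005]
```

View pics/s2.png

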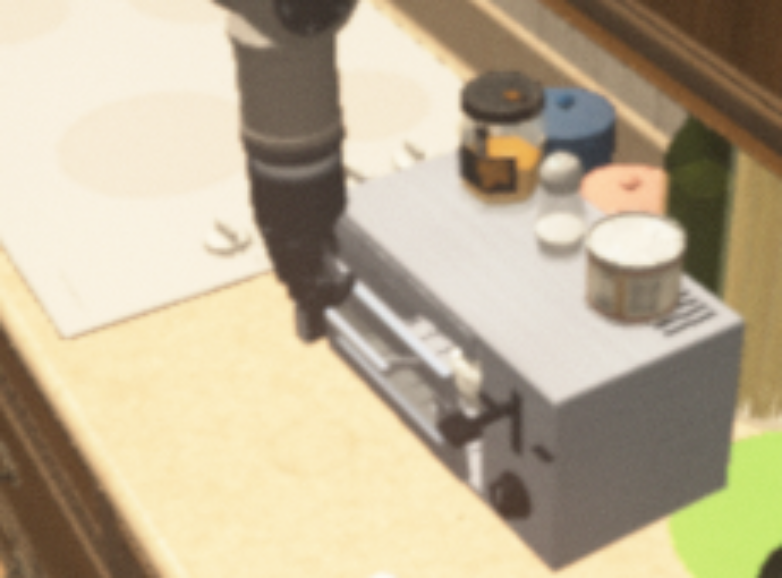

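The door is nearly up, with the handle's right end at (385,365). I'll keep pushing until the force rises.

```bash
python3 drive.py '[[-0.006,0,-0.002,0,0,0],[-0.012,0,-0.004,0,0,0],[-0.018,0,-0.004,0,0,0],[-0.018,0,-0.004,0,0,0]]'
python3 drive.py '[[-0.003,0,0,0,0,0],[-0.006,0,0,0,0,0],[-0.006,0,0,0,0,0]]'
```

```text
clock: 4.6
tcp_pos: [0.515, 0.0677, 0.2113]
orientation: [0.088, -3.135, 0.001]
contact_force: [-9.1, 0.6, 6.1]
grip_width: 0.0004
gripper_force: 4.7
clock: 4.9
tcp_pos: [0.516, 0.0676, 0.21]
orientation: [0.088, -3.123, 0.002]
contact_force: [-24.2, 0.2, 15.9]
grip_width: -0.0
gripper_force: 12.6
```

It has reached the stop: the force is climbing without motion. I'll hold briefly, retreat and verify.

```bash
python3 drive.py '[[0,0,0,0,0,0],[0,0,0,0,0,0],[0.02,0,0,0,0,0],[0.05,0,-0.01,0,0,0],[0.06,0,-0.05,0,0,0]]'
python3 drive.py '[[0,-0.03,-0.03,0,0,0],[0,-0.08,-0.04,0,0,0],[0,-0.12,-0.04,0,0,0],[0,-0.15,-0.04,0,0,0],[0,-0.15,-0.04,0,0,0]]'
python3 to.py .531 -.114 .26
python3 - <<'E'
from h import *
for n in("scene","side"):
    p,d=cams.grab_frame(n);np.save(f"pics/{n}3.npy",d);cv2.imwrite(f"pics/{n}3.png",p)
a=cv2.imread("pics/scene3.png")[90:250,180:380];b=cv2.imread("pics/side3.png")[110:270,200:370]
cv2.imwrite("pics/c3.png",cv2.resize(np.hstack([a,b]),None,fx=2.15,fy=2.15,interpolation=cv2.INTER_CUBIC))
E
```

```text
clock: 5.4
tcp_pos: [0.4589, 0.0641, 0.259]
orientation: [0.088, -3.132, 0.004]
contact_force: [0.4, -0.3, 0.2]
grip_width: 0.0001
gripper_force: 0.0
clock: 5.9
tcp_pos: [0.4717, -0.0898, 0.3026]
orientation: [-0.076, 3.138, -0.003]
contact_force: [-0.9, 0.3, 0.2]
grip_width: -0.0002
gripper_force: 0.0
t 5.9 tcp [ 0.4717 -0.0898  0.3026] F [-0.87  0.28  0.16]
shift [-0.058  -0.027   0.0428] turn [-0.002  0.002 -0.003]
```

View pics/c3.png

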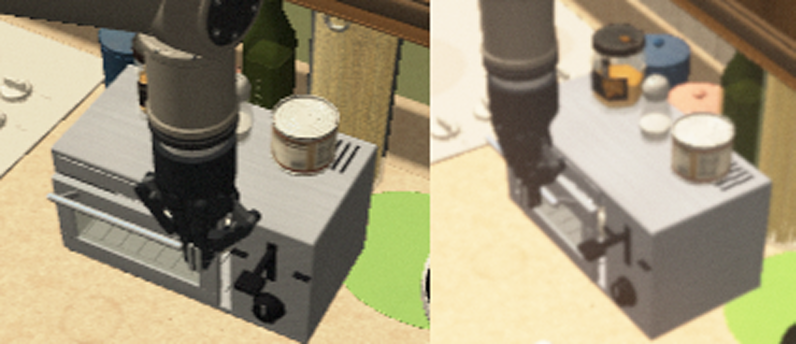

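The door looks upright. I'll check its angle with a depth plane fit on its panel.

Run:
```python
from h import *
a=2.93*np.pi/180;R=np.array([[np.cos(a),-np.sin(a)],[np.sin(a),np.cos(a)]]);o=np.array([.668,.013])
for n in("scene","side"):
    X=cloud(n,np.load(f"pics/{n}3.npy"));L=np.concatenate([(X[...,:2]-o)@R,X[...,2:]],-1).reshape(-1,3)
    def prof(y0,y1):
        for z in np.arange(.035,.19,.01):
            q=L[(L[:,1]>y0)&(L[:,1]<y1)&(abs(L[:,2]-z)<.005)&(abs(L[:,0]+.11)<.045)]
            if len(q)>4: print(round(z,3),len(q),np.percentile(q[:,0],[10,50,90]).round(4))
    print(n,"door left stile");prof(.145,.165)
    print(n,"door top strip all y / column");
    if n=="scene": prof(.05,.14)
    print("col");prof(-.165,-.15)
```

```text
scene door left stile
0.035 11 [-0.0997 -0.0981 -0.0973]
0.045 16 [-0.1    -0.0987 -0.0971]
0.055 10 [-0.1001 -0.099  -0.0974]
0.065 16 [-0.1003 -0.0987 -0.0967]
0.075 14 [-0.1009 -0.0995 -0.0978]
0.085 18 [-0.1007 -0.099  -0.0958]
0.095 17 [-0.1003 -0.0984 -0.0968]
0.105 15 [-0.1009 -0.0993 -0.0968]
0.135 19 [-0.1002 -0.0985 -0.0922]
0.145 21 [-0.1002 -0.0985 -0.0856]
0.155 34 [-0.0988 -0.0934 -0.0863]
0.165 21 [-0.0889 -0.087  -0.0848]
0.175 17 [-0.0878 -0.0862 -0.0846]
0.185 45 [-0.0868 -0.0823 -0.0694]
scene door top strip all y / column
0.035 57 [-0.0997 -0.0982 -0.0965]
0.045 69 [-0.1004 -0.0986 -0.0965]
0.055 89 [-0.0999 -0.0979 -0.0944]
0.065 77 [-0.0985 -0.0963 -0.0944]
0.075 71 [-0.0976 -0.0956 -0.094 ]
0.085 73 [-0.0972 -0.0958 -0.0931]
0.095 71 [-0.0978 -0.0959 -0.0932]
0.105 48 [-0.0983 -0.0959 -0.094 ]
0.125 29 [-0.1001 -0.0982 -0.0968]
0.135 67 [-0.1005 -0.0988 -0.0968]
0.145 100 [-0.1011 -0.0986 -0.095 ]
0.155 177 [-0.1    -0.092  -0.0857]
0.165 213 [-0.1387 -0.1338 -0.0855]
0.175 87 [-0.0887 -0.0862 -0.0843]
0.185 222 [-0.087  -0.0808 -0.0679]
col
0.035 18 [-0.0876 -
[... 659 characters left out ...]
08]
0.065 9 [-0.1025 -0.1012 -0.0999]
0.075 6 [-0.1029 -0.1018 -0.1009]
0.085 10 [-0.1024 -0.1018 -0.0999]
side door top strip all y / column
col
0.035 8 [-0.0905 -0.0889 -0.0877]
0.045 8 [-0.0911 -0.0891 -0.0875]
0.055 10 [-0.0913 -0.089  -0.0871]
0.065 11 [-0.0911 -0.0888 -0.0869]
0.075 11 [-0.0904 -0.089  -0.0873]
0.085 9 [-0.0906 -0.0895 -0.0886]
0.095 10 [-0.0903 -0.0884 -0.0873]
0.105 9 [-0.0907 -0.0887 -0.0871]
0.115 15 [-0.091  -0.0891 -0.0873]
0.125 6 [-0.0893 -0.0881 -0.0862]
0.135 16 [-0.0952 -0.0926 -0.0883]
0.145 10 [-0.0894 -0.0882 -0.0854]
0.155 10 [-0.091  -0.0892 -0.0882]
0.165 12 [-0.0904 -0.0892 -0.0877]
0.175 12 [-0.0896 -0.0891 -0.0878]
0.185 34 [-0.0894 -0.0822 -0.0703]
```

The panel is vertical at 12 mm proud, so the door is shut. Next I'll move over the paddle.

```bash
python3 drive.py '[[-0.03,-0.013,0,0,0,0],[-0.06,-0.027,0.01,0,0,0],[-0.06,-0.027,0.043,0,0,0],[-0.06,-0.027,0.05,0,0,0],[-0.06,-0.027,0.05,0,0,0]]'
python3 to.py .532 -.114 .233
python3 - <<'E'
from h import *
p,d=cams.grab_frame("side");q=cams.grab_frame("scene")[0]
cv2.imwrite("pics/c4.png",cv2.resize(np.hstack([q[130:250,240:370],p[150:270,230:360]]),None,fx=3,fy=3,interpolation=cv2.INTER_CUBIC))
E
```

```text
clock: 6.5
tcp_pos: [0.5316, -0.1071, 0.2506]
orientation: [0.091, -3.137, -0.001]
contact_force: [-0.5, 0.3, 0.4]
grip_width: -0.0002
gripper_force: 0.0
t 6.5 tcp [ 0.5316 -0.1071  0.2506] F [-0.5   0.27  0.41]
shift [-0.     -0.0069  0.0176] turn [ 0.001 -0.004  0.007]
```

View pics/c4.png

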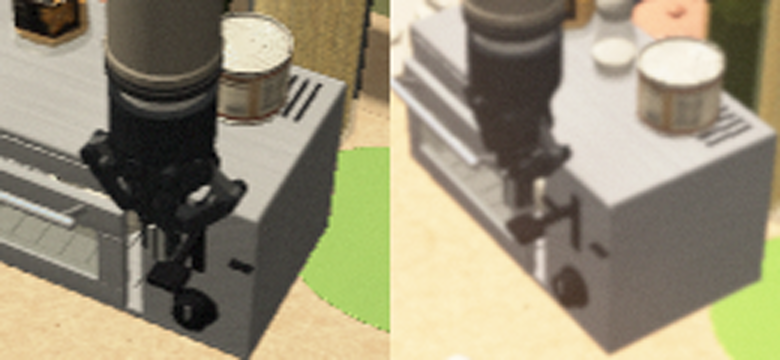

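The fingertips are right above the pad, which is at (170,275) in the left half. I'll descend gently to find contact.

```bash
python3 drive.py '[[0,-0.007,0,0,0,0],[0,-0.007,0.006,0,0,0],[0,-0.007,0.012,0,0,0],[0,-0.007,0.018,0,0,0],[0,-0.007,0.018,0,0,0]]'
python3 drive.py '[[0,0,0.003,0,0,0],[0,0,0.004,0,0,0],[0,0,0.004,0,0,0]]'
python3 to.py .532 -.114 .213
```

```text
clock: 7.1
tcp_pos: [0.5326, -0.1154, 0.233]
orientation: [0.088, -3.139, -0.0]
contact_force: [0.1, -0.6, 0.4]
grip_width: 0.0001
gripper_force: 0.0
clock: 7.4
tcp_pos: [0.5328, -0.1155, 0.2299]
orientation: [0.088, -3.14, -0.0]
contact_force: [-0.8, 0.8, 2.3]
grip_width: 0.0002
gripper_force: 1.3
t 7.4 tcp [ 0.5328 -0.1155  0.2299] F [-0.84  0.76  2.27]
shift [0.0008 0.0015 0.0169] turn [ 0.    -0.     0.005]
```

```bash
python3 drive.py '[[0,0,0.005,0,0,0],[0,0,0.010,0,0,0],[0,0,0.015,0,0,0],[0,0,0.018,0,0,0],[0,0,0.018,0,0,0]]'
python3 drive.py '[[0,0,0,0,0,0],[0,0,0,0,0,0],[0,0,0,0,0,0],[0,0,0,0,0,0]]'
python3 - <<'E'
from h import *
for i in range(6):
    cams.grab_frame("wrist");o=r.get_obs();print(o["tcp_pos"].round(4),o["contact_force"].round(2))
p,d=cams.grab_frame("side");q=cams.grab_frame("scene")[0]
cv2.imwrite("pics/c5.png",cv2.resize(np.hstack([q[170:250,270:360],p[190:270,250:340]]),None,fx=4.4,fy=4.4,interpolation=cv2.INTER_CUBIC))
E
```

```text
clock: 7.9
tcp_pos: [0.5332, -0.1156, 0.2116]
orientation: [-0.088, 3.14, -0.0]
contact_force: [-0.6, -0.5, 6.1]
grip_width: 0.0
gripper_force: 3.1
clock: 8.3
tcp_pos: [0.5332, -0.1156, 0.2119]
orientation: [-0.088, 3.14, -0.0]
contact_force: [-1.3, 0.9, 6.3]
grip_width: -0.0001
gripper_force: 3.1
[ 0.5332 -0.1156  0.212 ] [-0.66  0.2   5.95]
[ 0.5332 -0.1155  0.2119] [-0.76  0.29  6.34]
[ 0.5332 -0.1156  0.212 ] [-0.91  0.72  6.85]
[ 0.5332 -0.1155  0.212 ] [0.09 0.93 6.17]
[ 0.5332 -0.1156  0.212 ] [-1.66  0.26  5.42]
[ 0.5332 -0.1156  0.212 ] [-1.    0.21  6.54]
```

View pics/c5.png

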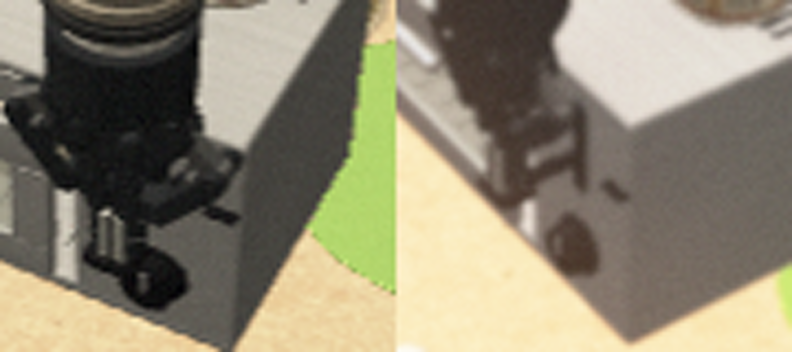

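The fingers sit on the pad and the stem is mid-slot, at about (550,160) in the right half. The force is about 6.2 N, which matches half-way. I'll hold over a second more and hand in.

```bash
for i in 1 2 3; do python3 drive.py '[[0,0,0,0,0,0],[0,0,0,0,0,0],[0,0,0,0,0,0],[0,0,0,0,0,0],[0,0,0,0,0,0]]' | grep -E 'tcp_pos|contact'; done
python3 -c "
from bench import r, cams
print(r.hand_in())"
```

```text
tcp_pos: [0.5332, -0.1156, 0.212]
contact_force: [-0.9, 0.1, 6.6]
tcp_pos: [0.5332, -0.1155, 0.212]
contact_force: [-0.9, -0.4, 5.7]
tcp_pos: [0.5332, -0.1155, 0.2119]
contact_force: [-0.7, 1.2, 6.4]
the job is handed in; nothing more can be done
None
```

I pushed the oven door fully shut, then pressed the paddle to about half-way (roughly 6 N) and handed the job in with the gripper still holding it there; hand-in gave no verdict.

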